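Nest the drawn shells in the vise and clamp them for riveting

ROBOT

A 6-joint arm with a two-finger parallel gripper is mounted at the origin on the work surface. World frame = base frame: x ahead of the robot, y to its left, z up, the work surface at z = 0. Lengths are in mm, angles in rad, forces in N, time in s.
With the tool pointing down it reaches from about 300 to 750 mm from the base axis. Payload 8.5 kg.
Tool frame: the origin (TCP) lies on the centre line of the jaws, within the pads' length; the fingertips stand 8 mm ahead of it and the grasp point (between the pads) lies 11 mm behind it; z points along the fingers, y is the line along which they close (so a half turn about z gives the same grasp; the last joint's range is limited). The gripper opens to 85 mm and grips with 20 to 120 N. Pads are 22 mm wide; open, the fingers measure 114 mm over their backs; the gripper's body (76 mm by 85 mm) begins 54 mm behind the grasp point. The pads swing forward as they close: fully open they stand 13 mm farther back than shut.
Start: joints at [-1.564, 0.381, 1.297, -0, 1.464, -0.215], TCP at [120.988, -536.509, 239.322] pointing down, gripper open.
Joint ranges: [-3.11, 3.11], [-0.89, 2.33], [0.22, 2.48], [-1.42, 4.56], [0.17, 2.85], [-2.88, 2.88]. Speed limits (rad/s): [2.39, 2.39, 3.14, 3.14, 3.14, 3.14].

INTERFACE

Orientations are given as a rotation vector (axis times angle).
In Python, from plant import arm gives the robot as it stands.
- The arm moves only by the tool move_arm, never from a script. Its argument "moves" is a list of rows, each a list of 2 entries, a list of its own where there are three numbers: the shift along the tool's x, y, z in cm, then the turn, a rotation vector about the tool's x, y, z in rad. In form: [[[dx, dy, dz], [wx, wy, wz]], ...]. A call has 1 to 12 rows; each row shifts and turns the commanded pose from where the row before left it, along the tool's axes as they then stand; what a row does not reach is not made up. A row lasts 1/12 s, in which the tool goes at most 41.7 mm and 7.16 degrees, less where a joint would pass 70% of its speed; a pose out of reach is approached as far as the arm can. A call is refused whole if a number of a shift passes 4.17 or a number of a turn 0.125, either way. A call with a gripper value outside its range is refused whole. "grip" is the closure, from 0 (fully open) to 1 (shut), set as the call begins (left out, the last holds). The fingers move at their own pace and stop on an object; the grip force is fixed at half the most. Time passes only in rows, so rows that do not move let the fingers close. It gives the time, the measured TCP pose, the force, the opening and the grip force at its end, in the units of the state.
- arm.read_state(): the state, without advancing time (a new reading comes with each control period).
- arm.grab_frame(name): name is "scene" or "top" or "wrist"; returns (picture, depth): 480x640x3 uint8, red, green, blue; 480x640 float32, mm along the optical axis (not along the pixel's ray), 0 where there is no reading.
- arm.camera_info(name): a dict with "vfov" (degrees; the focal length in pixels is half the picture's height over the tangent of half this angle, whatever the lens; pixels are square), "cx", "cy" (the principal point, pixels), "world_from_camera" (4x4, takes a point from camera to world coordinates); the wrist camera has in their place "T_tool_cam" (4x4, takes a point from camera to tool coordinates, whose origin is the TCP and whose axes are the flange's). Camera axes: x right, y down, z forward; pixel columns grow to the right and rows downward; lengths in mm; the calibration is good to about 2 mm. A picture is of the moment at which its call begins: read the wrist's pose just before it. camera_info takes no time and is no camera call.
- arm.sign_off(): hands the job in; it is judged then, once.
The state is a dict: "time_s": time; "qpos": joint angles; "joint_velocities": joint speeds; "joint_efforts": joint torques, N m; "position": TCP position; "orientation": TCP orientation; "contact_force": force on the tool from outside, world axes, zero at the start; "ft_torque": the same for the moment, N m; "grip_width": finger opening in mm; "grip_force": force on a finger pad.
Only numpy, scipy, OpenCV 4.12 (cv2) and the standard library are available. Lean on these libraries where they do the work, as an engineer would, in place of code of your own. Each camera call takes 0.05 s, during which the arm holds its last target. There are 200 camera calls.

TASK

Make up the spring housing for the riveting press: set the medium steel shell upright and fully home inside the large shell standing in the vise, and the small shell upright and fully home inside the medium one, setting them in rather than dropping them. Then crank the vise handle clockwise until the sliding jaw holds the large shell tight against the fixed jaw, and let go. Leave the oil bottle, the pliers and the closed tin where they are.

Things in the scene. Friction and masses are not known exactly. Their poses are not given: they have to be found in the camera images.
- vise: Fixed grey vise on a red riser, 200 x 120 x 60 mm. Origin: riser's underside centre. x: level, along the screw from crank to fixed jaw; z up. Vise floor (large shell stands on it) at z = 80 mm. Fixed jaw: face at x = +55, 22 thick, 90 wide, top z = 110. Nut block: x = -97 to -79, 60 wide, top z = 125. Crank axis: y = 0, z = 106 mm.
- jaw: Sliding steel jaw, 22 x 80 mm, top 30 mm above the vise floor. Origin: bottom centre of its clamping face, on the vise floor at vise x = -27 mm + 4 mm per rad of crank; axes as the vise. Moves along +x onto the large shell, driven only by the crank. Fully open, the jaws are 82 mm apart.
- crank (a joint): Crank angle about vise +x, rad: 0 fully open; growing (clockwise seen from the handle's end) closes the jaw 4 mm per rad; end stop 4.4. At 0 the arm points along vise +y, at pi/2 up. Friction 0.15 N m; stays where left. Once both jaws touch the shell, 0.3 to 0.6 rad more clamps it tight.
- crank_handle (a point): Middle of the crank's black handle: a freely spinning sleeve, 14 mm diameter, 46 mm long, parallel to vise x, 40 mm off the crank's axis, its middle at vise x = -152 mm. The crank arm's outer face lies 26 mm from this point towards +x; arm 8 mm thick, hub 16 mm diameter. Room is free outward (-x).
- large_shell: Open straight round steel cup, outside diameter 70 mm, height 36 mm, wall 3 mm, floor 4 mm thick, about 0.24 kg, loose, upright between the open jaws of the vise. Origin: centre of its underside, z towards its mouth.
- medium_shell: Open straight round steel cup, outside diameter 54 mm, height 50 mm, wall 3 mm, floor 4 mm thick, about 0.18 kg. Origin: centre of its underside, z along its axis to the mouth (it starts leaning 28 degrees on the rack). Home in the large shell its origin is 4 mm above the large one's and it stands 18 mm proud.
- small_shell: Open straight round steel cup, outside diameter 41 mm, height 64 mm, wall 3 mm, floor 4 mm thick, about 0.12 kg. Origin: centre of its underside, z along its axis to the mouth (it starts leaning 28 degrees on the rack). Home in the medium shell its origin is 4 mm above the medium one's and it stands 18 mm proud.
- rack: Fixed aluminium rack, 320 mm long, three seats 95 mm apart along its y. Seat plane leans 28 deg, so cup mouths face up and to rack -x. Origin: underside centre; seat centres at x = 0, y = -95, 0, +95, z = 60 mm. A lip 12 mm high runs along the slope's bottom, 31 mm from the seat centres. Which seat holds medium shell, small shell or tin varies.
- tin: Bystander: closed round grease tin with a flat lid, diameter 52 mm, height 53 mm, on one of the rack's seats. Origin: underside centre, z along its axis.
- oil_bottle: Bystander: upright oil bottle, diameter 54 mm, height 190 mm, between rack and vise. Origin: underside centre.
- pliers: Bystander: yellow-handled pliers lying flat, about 160 x 75 mm and 16 mm high. Origin: on the table near the joint, x towards the jaws.
Things that resemble listed ones, but are neither listed nor needed, are in the scene too. Leave any yellow look-alike of the small_shell alone. Leave any red look-alike of the medium_shell alone.

How it is judged (in metres and radians):
On the way, in this order (a step that is already met when the one before it is completed fails the run):
1. medium shell home in the large one and small shell home in the medium one (horizontal distance between medium_shell and large_shell below 0.009 m and z of medium_shell in the frame of large_shell between 0 and 0.008 m and horizontal distance between small_shell and medium_shell below 0.009 m and z of small_shell in the frame of medium_shell between 0 and 0.008 m), for 0.2 s.
2. the jaw clamps the large shell (contact force between jaw and large_shell above 10 N), for 0.2 s.
At the end, for the whole second after the job is handed in: Shells nested at rest, upright within 6 deg, axes within 9 mm, each underside within 8 mm above the next larger one's (4 = home); large one on the vise floor, clamped by the jaw with over 10 N; tin, bottle, pliers within 30 mm of their starts (all of step 1 and angle between large_shell's own z axis and vertical below 0.1 rad and angle between each of medium_shell, small_shell's own z axis and vertical below 0.12 rad and z of large_shell in the frame of vise between 0.076 and 0.086 m and contact force between jaw and large_shell above 10 N and linear speed of each of small_shell, medium_shell below 0.02 m/s and distance of each of tin, oil_bottle, pliers from where it was at the start of the episode below 0.03 m); the robot touches nothing.
It fails at once if a shell dropped: falling free by more than about 30 mm ((linear speed of medium_shell above 0.75 m/s and contact force between the fingers and medium_shell below 0.05 N) or (linear speed of small_shell above 0.75 m/s and contact force between the fingers and small_shell below 0.05 N)).
It fails at once if oil bottle, pliers or tin knocked out of place (distance of any of tin, oil_bottle, pliers from where it was at the start of the episode above 0.03 m or angle between oil_bottle's own z axis and vertical above 0.3 rad).
It also fails if it takes over 69 s, if anything falls off the work surface, if the arm or the gripper's body presses on something with over 40 N, if the wrist force passes 120 N, or if a joint passes its speed limit or range.

## Working session

There is one attempt and no reset: what is moved stays moved. The work goes in short steps, Python scripts to look and compute and a tool call to move; the robot and the scene stay as the last step left them, time stands still between calls to the robot, and variables do not carry over. Pictures are saved under pics/ and viewed, at most 14 in all, crops included, and the job is handed in when it is done.

Besides the shell and the picture viewer there is one more tool, called after "Call:" as name(argument=value, ...), one argument or row to a line, values as JSON. move_arm: Moves the arm, as the interface text tells. Its arguments: {"type":"object","properties":{"moves":{"type":"array"},"grip":{"type":"number"}},"required":["moves"]}

```bash
mkdir -p pics; ls; cat > h.py <<'E'
import numpy as np, cv2
from plant import arm
from scipy.spatial.transform import Rotation as R
def cam(n):
    i=arm.camera_info(n)
    if n=="wrist":
        s=arm.read_state(); T=np.eye(4); T[:3,:3]=R.from_rotvec(s["orientation"]).as_matrix(); T[:3,3]=s["position"]
        W=T@np.array(i["T_tool_cam"])
    else: W=np.array(i["world_from_camera"])
    return 240/np.tan(np.radians(i["vfov"]/2)),i["cx"],i["cy"],W
def grab(n,save=None):
    c=cam(n); p,d=arm.grab_frame(n)
    if save: cv2.imwrite("pics/"+save,cv2.cvtColor(p,cv2.COLOR_RGB2BGR))
    np.savez("/tmp/%s.npz"%n,p=p,d=d,f=c[0],cx=c[1],cy=c[2],W=c[3])
    return p,d,c
def cloud(d,c):
    f,cx,cy,W=c; v,u=np.mgrid[:480,:640]
    P=np.stack([(u-cx)/f*d,(v-cy)/f*d,d],-1)
    Q=P@W[:3,:3].T+W[:3,3]; Q[d==0]=np.nan
    return Q
def ray(u,v,z,c):
    f,cx,cy,W=c; r=W[:3,:3]@np.array([(u-cx)/f,(v-cy)/f,1.]); t=(z-W[2,3])/r[2]
    return W[:3,3]+t*r
def load(n):
    k=np.load("/tmp/%s.npz"%n); return k["p"],k["d"],(float(k["f"]),float(k["cx"]),float(k["cy"]),k["W"])
E
python3 - <<'E'
from h import *
for n in("scene","top"):
    p,d,c=grab(n,n+".png"); print(n,c, arm.camera_info(n).keys())
print(arm.camera_info("wrist"))
print(arm.read_state())
E
```

```text
pics
scene (np.float64(434.63832998643954), 320.34416629299443, 233.44339923634266, array([[ 3.35608064e-01,  6.97525910e-01, -6.33107283e-01,
         1.05192742e+03],
       [ 9.41846660e-01, -2.60661211e-01,  2.12086308e-01,
        -1.20866439e+02],
       [-1.70908164e-02, -6.67467855e-01, -7.44442453e-01,
         7.19018145e+02],
       [ 0.00000000e+00,  0.00000000e+00,  0.00000000e+00,
         1.00000000e+00]])) dict_keys(['vfov', 'cx', 'cy', 'world_from_camera'])
top (np.float64(537.6236492424646), 325.0564897158902, 239.57158474570866, array([[-7.48686125e-03, -9.95480051e-01,  9.46753125e-02,
         4.12004084e+02],
       [-9.99971973e-01,  7.45163176e-03, -7.25644786e-04,
         6.28440990e+01],
       [ 1.68793426e-05, -9.46780919e-02, -9.95507940e-01,
         1.35032267e+03],
       [ 0.00000000e+00,  0.00000000e+00,  0.00000000e+00,
         1.00000000e+00]])) dict_keys(['vfov', 'cx', 'cy', 'world_from_camera'])
{'vfov': 63.412671183292034, 'cx': 322.8939737818809, 'cy': 235.05793439224627, 'T_tool_cam': array([[-6.83940150e-04, -9.53171242e-01, -3.02430347e-01
[... 291 characters left out ...]
_s': 0.1, 'qpos': array([-1.56430323e+00,  3.81152148e-01,  1.29817969e+00, -3.52882483e-05,
        1.46362299e+00, -2.15294136e-01]), 'joint_velocities': array([-0.0003611 , -0.00026496, -0.00177933, -0.00112963,  0.00040745,
       -0.00090577]), 'joint_efforts': array([ 1.15954375e-03, -4.49228418e+01, -2.31660229e+01, -2.39088522e-04,
        3.60702128e-03,  4.57197800e-07]), 'position': array([ 120.97576309, -536.26046968,  238.76266884]), 'orientation': array([-3.12094501e+00, -3.47524575e-01, -1.68097956e-04]), 'contact_force': array([-0.25317017,  0.12158876, -0.08070109]), 'ft_torque': array([0.07597234, 0.01425028, 0.03350092]), 'grip_force': 0.0, 'grip_width': 85.60793868978072}
```

View pics/top.png

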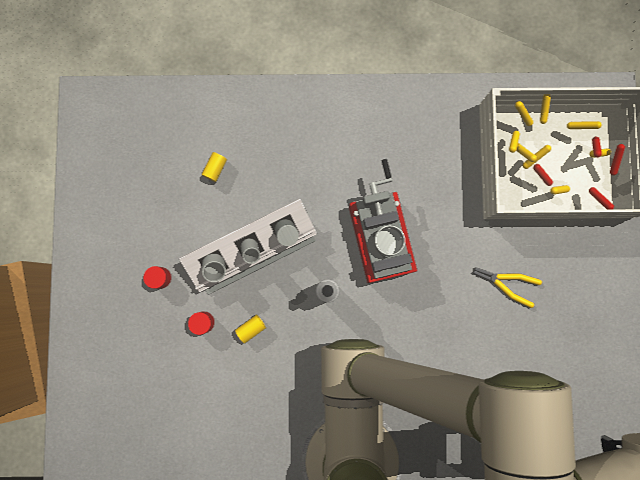

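View pics/scene.png

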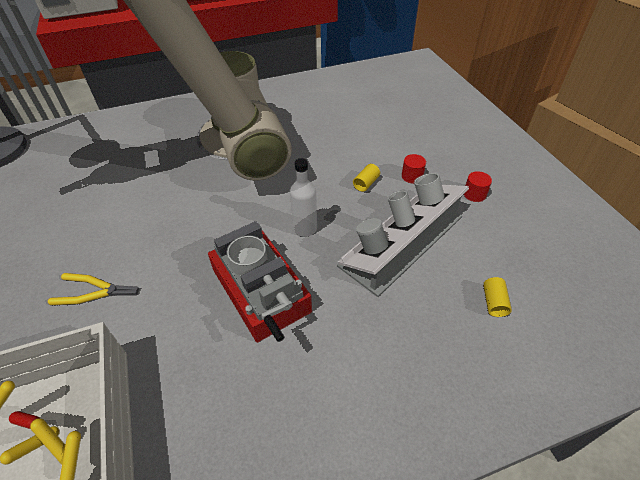

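The top view shows the rack around (250,250), with the medium shell at (212,268), the small shell at (250,250) and the tin at (286,232). The large shell sits in the vise at (388,240), the crank handle is at (386,168), and the bottle is at (325,292). In the scene view the crank points away from the robot and the three round bodies lean on the rack.

```bash
cat > m.py <<'E'
from h import *
p,d,c=load("top"); Q=cloud(d,c)
hsv=cv2.cvtColor(p,cv2.COLOR_RGB2HSV)
v,u=np.mgrid[:480,:640]
def sel(a,b,e,f): return (u>=a)&(u<b)&(v>=e)&(v<f)
red=((hsv[...,0]<8)|(hsv[...,0]>172))&(hsv[...,1]>150)
m=red&sel(335,430,180,295)&(abs(Q[...,2]-60)<6)
r=cv2.minAreaRect(Q[m][:,:2].astype(np.float32)); print("riser",r,np.median(Q[m][:,2]))
m=sel(360,415,215,265)&(abs(Q[...,2]-116)<5)
P=Q[m]; 
def circ(x,y):
    A=np.c_[2*x,2*y,np.ones(len(x))]; s=np.linalg.lstsq(A,x*x+y*y,rcond=None)[0]; return s[0],s[1],np.sqrt(s[2]+s[0]**2+s[1]**2)
print("large top",len(P),P.mean(0),cv2.minEnclosingCircle(P[:,:2].astype(np.float32)),circ(P[:,0],P[:,1]),P[:,2].min(),P[:,2].max())
m=sel(170,325,190,300)&(Q[...,2]>12)
r=cv2.minAreaRect(Q[m][:,:2].astype(np.float32)); print("rack rect",r, len(Q[m]))
# handle (dark)
m=sel(375,400,150,185)&(hsv[...,2]<60)&(Q[...,2]>70)
print("handle",Q[m].mean(0),len(Q[m]),Q[m].min(0),Q[m].max(0))
for n,(a,b) in {"bottle":(325,290),"pl":(495,280),"seatM":(212,268),"S":(250,250),"T":(286,230),"rackUR":(300,205),"rackUL":(185,262),"mid":(232,243)}.items(): print(n,np.round(Q[b,a],0))
E
python3 m.py
```

```text
riser ((541.35205078125, -77.45569610595703), (198.55319213867188, 118.31767272949219), 13.020604133605957) 59.93661888353313
large top 320 [528.26251156 -86.40804272 113.7681699 ] ((527.828857421875, -84.5054931640625), 74.15924072265625) (np.float64(527.4270680488991), np.float64(-84.26435907497239), np.float64(48.551874800617014)) 111.01113528128872 120.76045375507601
rack rect ((444.675537109375, 237.68902587890625), (240.8780517578125, 373.7107849121094), 25.458911895751953) 5482
handle [693.76433404 -80.83546467 115.63673215] 80 [659.89488057 -91.24297955 105.60830091] [718.39532634 -63.05585762 124.79602529]
bottle [414.  63. 191.]
pl [ 435. -359.   12.]
seatM [468. 333.  64.]
S [511. 243.  59.]
T [552. 152. 116.]
rackUR [616. 121.  79.]
rackUL [482. 394.  77.]
mid [527. 284.  72.]
```

```bash
cat >> h.py <<'E'
def tgt(yaw,tilt=0):
    "tool x at yaw (deg), z down, then tilted about tool y"
    y=np.radians(yaw); M=np.array([[np.cos(y),np.sin(y),0],[np.sin(y),-np.cos(y),0],[0,0,-1]]).T
    return M@R.from_rotvec([0,np.radians(tilt),0]).as_matrix()
def plan(pos,M=None):
    s=arm.read_state(); A=R.from_rotvec(s["orientation"]).as_matrix(); D=np.array(pos)-s["position"]
    print("t",round(s["time_s"],2),"at",np.round(s["position"],1),"F",np.round(s["contact_force"],1),"w",round(s["grip_width"],1))
    print("shift first, cm:",np.round(A.T@D/10,2))
    if M is not None: print("turn rad:",np.round(R.from_matrix(A.T@M).as_rotvec(),3)," turn first, then cm:",np.round(M.T@D/10,2))
E
python3 - <<'E'
from h import *
plan([528,-85,270],tgt(13.0))
E
```

```text
t 0.1 at [ 121.  -536.3  238.8] F [-0.3  0.1 -0.1] w 85.6
shift first, cm: [ 49.63 -35.07  -3.06]
turn rad: [-0.001 -0.    -0.005]  turn first, then cm: [ 49.81 -34.81  -3.12]
```

Call:
move_arm(
  moves=[
    [[2.5,-1.75,-0.3],[0,0,0]],
    [[2.5,-1.75,-0.3],[0,0,0]],
    [[2.5,-1.75,-0.3],[0,0,0]],
    [[2.5,-1.75,-0.3],[0,0,0]],
    [[2.5,-1.75,-0.3],[0,0,0]],
    [[2.5,-1.75,-0.3],[0,0,0]],
    [[2.5,-1.75,-0.3],[0,0,0]],
    [[2.5,-1.75,-0.3],[0,0,0]],
    [[2.5,-1.75,-0.3],[0,0,0]],
    [[2.5,-1.75,-0.3],[0,0,0]],
  ],
)

```text
time_s: 0.93
position: [327.1, -309.4, 269.3]
orientation: [-3.122, -0.347, 0.0]
contact_force: [0.1, -0.8, 0.7]
grip_width: 85.5
grip_force: 0.0
```

Call:
move_arm(
  moves=[
    [[2.5,-1.75,0],[0,0,0]],
    [[2.5,-1.75,0],[0,0,0]],
    [[2.5,-1.75,0],[0,0,0]],
    [[2.5,-1.75,0],[0,0,0]],
    [[2.5,-1.75,0],[0,0,0]],
    [[2.5,-1.75,0],[0,0,0]],
    [[2.5,-1.75,0],[0,0,0]],
    [[2.5,-1.75,0],[0,0,0]],
    [[2.5,-1.75,0],[0,0,0]],
    [[2.0,-1.5,0],[0,0,0]],
    [[0,0,0],[0,0,0]],
    [[0,0,0],[0,0,0]],
  ],
)

```text
time_s: 1.93
position: [527.6, -87.8, 268.7]
orientation: [-3.121, -0.351, 0.002]
contact_force: [-0.4, -0.2, 0.0]
grip_width: 85.2
grip_force: 0.0
```

```bash
python3 - <<'E'
from h import *
p,d,c=grab("wrist","w1.png"); print(c[3]); print((d==0).mean())
# rack target
rx=np.array([np.cos(np.radians(26.1)),np.sin(np.radians(26.1)),0]); 
n=np.cos(np.radians(28))*np.array([0,0,1])-np.sin(np.radians(28))*rx
plan(np.array([505,255,60])+n*190,tgt(26.1,28))
E
```

```text
[[ 2.21416976e-01 -9.29143827e-01 -2.96084906e-01  6.02770016e+02]
 [-9.75178842e-01 -2.11233703e-01 -6.63818340e-02 -7.00074079e+01]
 [-8.64839958e-04  3.03433801e-01 -9.52852129e-01  4.03384443e+02]
 [ 0.00000000e+00  0.00000000e+00  0.00000000e+00  1.00000000e+00]]
0.003893229166666667
t 1.98 at [527.2 -88.5 268.9] F [ 0.9 -0.1 -0. ] w 85.5
shift first, cm: [ -3.26 -31.94   4.13]
turn rad: [ 0.056  0.487 -0.228]  turn first, then cm: [  1.78 -31.83   5.6 ]
```

View pics/w1.png

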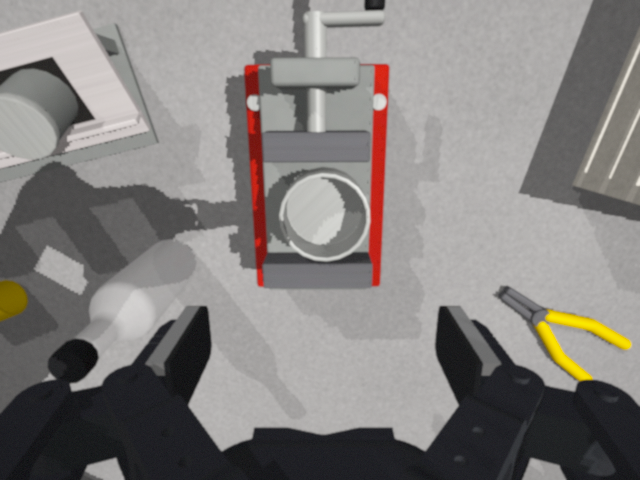

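The wrist view shows the large shell's rim around (325,217), with the sliding jaw above it, the fixed jaw below it and the crank handle at (375,3). The bottle is at lower left, clear of the planned path at this height.

Call:
move_arm(
  moves=[
    [[-0.3,-3.2,0],[0,0,0]],
    [[-0.3,-3.2,0],[0,0,0]],
    [[-0.3,-3.2,0],[0,0,0]],
    [[-0.3,-3.2,0],[0,0,0]],
    [[-0.3,-3.2,0],[0,0,0]],
    [[-0.3,-3.2,0],[0,0,0]],
    [[-0.3,-3.2,0],[0,0,0]],
    [[-0.3,-3.2,0],[0,0,0]],
    [[-0.3,-3.2,0.5],[0,0,0]],
    [[-0.3,-3.2,0.5],[0,0,0]],
  ],
)

```text
time_s: 2.82
position: [427.1, 217.1, 259.5]
orientation: [3.122, 0.345, 0.001]
contact_force: [0.4, -0.4, -0.2]
grip_width: 85.5
grip_force: 0.0
```

Call:
move_arm(
  moves=[
    [[0,0,0.5],[0.01,0.1,-0.046]],
    [[0,0,0.5],[0.01,0.1,-0.046]],
    [[0,0,0.5],[0.01,0.1,-0.046]],
    [[0,0,0.5],[0.01,0.1,-0.046]],
    [[0,0,0.5],[0.01,0.1,-0.046]],
    [[0,0,0],[0,0,0]],
    [[0,0,0],[0,0,0]],
  ],
)

```text
time_s: 3.4
position: [431.9, 217.7, 235.1]
orientation: [-2.873, -0.663, -0.734]
contact_force: [1.3, -0.3, 0.5]
grip_width: 85.4
grip_force: 0.0
```

```bash
python3 - <<'E'
from h import *
p,d,c=load("wrist"); Q=cloud(d,c)
m=np.zeros((480,640),bool); m[150:290,265:390]=1
m&=abs(Q[...,2]-116)<3
P=Q[m]; print(len(P),P[:,2].mean(),cv2.minEnclosingCircle(P[:,:2].astype(np.float32)),cv2.fitEllipse(P[:,:2].astype(np.float32)))
p,d,c=grab("wrist","w2.png"); print(arm.read_state()["qpos"])
E
```

```text
1142 115.8924875372979 ((526.5216064453125, -87.6773452758789), 35.001869201660156) ((526.9194946289062, -87.54090881347656), (66.23994445800781, 66.4820556640625), 87.6882553100586)
[0.14905991 0.08725247 1.81126671 0.19633903 0.77070818 1.15775326]
```

View pics/w2.png

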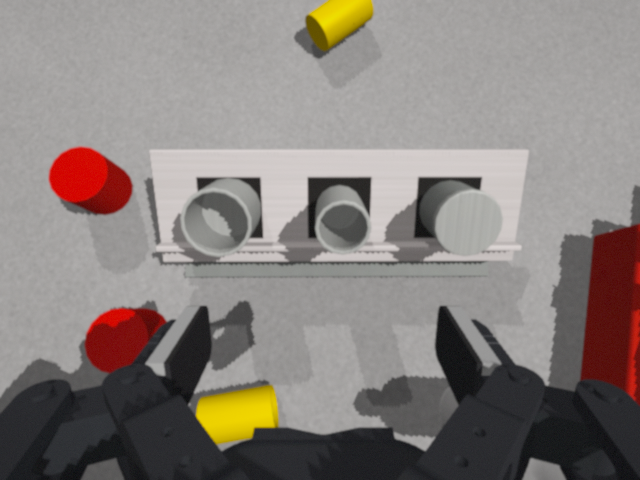

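The wrist view shows the rack from along its seats: medium shell rim at (221,220), small shell rim at (342,222), closed tin at (467,218).

```bash
cat > r.py <<'E'
from h import *
p,d,c=load("wrist"); Q=cloud(d,c)
W=Q[155:172,160:520].reshape(-1,3); W=W[~np.isnan(W).any(1)]
o=W.mean(0); n=np.linalg.svd(W-o,full_matrices=False)[2][2]; n*=np.sign(n[2])
print("n from strip",n,"tilt",np.degrees(np.arccos(n[2])),"yaw",np.degrees(np.arctan2(-n[1],-n[0])), "rms",((W-o)@n).std())
rx=-n[:2]/np.hypot(*n[:2]); yaw=np.arctan2(rx[1],rx[0]); t=np.radians(28)
n=np.array([-np.sin(t)*np.cos(yaw),-np.sin(t)*np.sin(yaw),np.cos(t)])
ey=np.array([-np.sin(yaw),np.cos(yaw),0]); ex=np.cross(ey,n)
h=(Q-o)@n
for nm,(a,b,e,f),H,r in [("med",(172,268,170,262),50,27),("small",(305,378,175,260),64,20.5),("tin",(412,505,170,262),53,26)]:
    m=np.zeros((480,640),bool); m[e:f,a:b]=1
    hh=h[m&(h>30)]; m&=abs(h-H)<4
    P=Q[m]; uv=np.c_[P@ex,P@ey].astype(np.float32); cc,rr=cv2.minEnclosingCircle(uv); el=cv2.fitEllipse(uv)
    hm=np.median(h[m]); base=cc[0]*ex+cc[1]*ey+(o@n)*n
    print(nm,len(P),"rim h",hm,"max",np.percentile(hh,98),"r",rr,"ell",np.array(el[0])-cc,"seatpt",base.round(1),"rim",(base+H*n).round(1))
np.savez("/tmp/rack.npz",n=n,ex=ex,ey=ey,yaw=yaw); print(n,np.degrees(yaw))
E
python3 r.py
```

```text
n from strip [-0.42329046 -0.20738064  0.88194017] tilt 28.122702495575524 yaw 26.101395340806064 rms 0.7421157934906155
med 1001 rim h 49.665447958977374 max 51.06406389022935 r 27.08824348449707 ell [ 0.07702637 -0.44728851] seatpt [478.5 330.2  60.3] rim [457.4 319.9 104.4]
small 744 rim h 63.73098279940917 max 64.9359387641544 r 20.47953987121582 ell [0.40252686 0.02340221] seatpt [520.  244.9  60.1] rim [493.  231.7 116.6]
tin 3583 rim h 52.95012140096887 max 54.332477182386185 r 26.076438903808594 ell [0.4175415  0.75954437] seatpt [561.7 159.6  60.1] rim [539.3 148.6 106.9]
[-0.42159338 -0.2065492   0.88294759] 26.101395340806064
```

```bash
cat > tips.py <<'E'
from h import *
def tips(d,c=None):
    i=arm.camera_info("wrist"); f=cam("wrist")[0]; T=np.array(i["T_tool_cam"]); v,u=np.mgrid[:480,:640]
    P=np.stack([(u-i["cx"])/f*d,(v-i["cy"])/f*d,d],-1)@T[:3,:3].T+T[:3,3]
    m=(d>0)&(d<190)&(v>290)&(abs(P[...,1])<70)&(abs(P[...,0])<16)
    for s in(-1,1):
        q=P[m&(P[...,1]*s>0)]; print("finger",s,"max z pct",np.percentile(q[:,2],[90,97,99.5]).round(1),"x",np.percentile(q[:,0],[1,99]).round(1),"y",np.percentile(q[:,1],[1,99]).round(1),len(q))
E
python3 - <<'E'
from h import *; from tips import tips
p,d,c=load("wrist"); tips(d)
k=np.load("/tmp/rack.npz"); plan(np.array([457.4,319.9,104.4])+60*k["n"],tgt(26.1,28))
E
```

```text
finger -1 max z pct [-28.4 -15.2  -8.3] x [-9.5 15.5] y [-69.3  -1. ] 21654
finger 1 max z pct [-28.3 -15.2  -8.3] x [-9.6 15.7] y [ 0.9 68.9] 21419
t 3.45 at [432.8 218.1 235.7] F [-0.8  0.4 -0. ] w 85.4
shift first, cm: [-0.35 -8.14  8.66]
turn rad: [ 0.009 -0.011  0.001]  turn first, then cm: [-0.26 -8.06  8.73]
```

Call:
move_arm(
  moves=[
    [[0,-2,0],[0.009,-0.011,0]],
    [[-0.1,-2,0.7],[0,0,0]],
    [[-0.1,-2,2],[0,0,0]],
    [[-0.06,-2.05,2],[0,0,0]],
    [[0,0,2],[0,0,0]],
    [[0,0,2],[0,0,0]],
    [[0,0,0],[0,0,0]],
    [[0,0,0],[0,0,0]],
  ],
)

```text
time_s: 4.12
position: [432.1, 308.3, 156.8]
orientation: [-2.87, -0.669, -0.715]
contact_force: [-0.2, 0.1, -0.1]
grip_width: 85.5
grip_force: 0.0
```

```bash
python3 - <<'E'
from h import *
k=np.load("/tmp/rack.npz"); plan(np.array([457.4,319.9,104.4])-12*k["n"],tgt(26.1,28))
E
```

```text
t 4.12 at [432.1 308.3 156.8] F [-0.2  0.1 -0.1] w 85.5
shift first, cm: [0.   0.07 7.13]
turn rad: [-0.001  0.001  0.003]  turn first, then cm: [-0.    0.07  7.13]
```

Call:
move_arm(
  moves=[
    [[0,0.07,1.5],[0,0,0]],
    [[0,0,1.5],[0,0,0]],
    [[0,0,1.5],[0,0,0]],
    [[0,0,1.3],[0,0,0]],
    [[0,0,0.8],[0,0,0]],
    [[0,0,0.5],[0,0,0]],
    [[0,0,0],[0,0,0]],
    [[0,0,0],[0,0,0]],
  ],
)

```text
time_s: 4.78
position: [461.9, 322.2, 95.0]
orientation: [-2.868, -0.67, -0.719]
contact_force: [-0.3, -0.3, 0.6]
grip_width: 85.2
grip_force: 0.0
```

Call:
move_arm(
  moves=[
    [[0,0,0],[0,0,0]],
    [[0,0,0],[0,0,0]],
    [[0,0,0],[0,0,0]],
    [[0,0,0],[0,0,0]],
    [[0,0,0],[0,0,0]],
    [[0,0,0],[0,0,0]],
    [[0,0,0],[0,0,0]],
    [[0,0,0],[0,0,0]],
    [[0,0,0],[0,0,0]],
    [[0,0,0],[0,0,0]],
  ],
  grip=1.0,
)

```text
time_s: 5.62
position: [461.4, 322.1, 95.5]
orientation: [-2.868, -0.67, -0.72]
contact_force: [-6.6, -4.1, 12.1]
grip_width: 52.5
grip_force: 60.0
```

```bash
python3 - <<'E'
from h import *; from tips import tips
p,d,c=grab("wrist","w3.png"); tips(d); plan([457.4,319.9,104.4])
E
```

```text
finger -1 max z pct [-9.4 31.2 36.3] x [-14.5  14.5] y [-62.8  -1. ] 25707
finger 1 max z pct [-9.3 29.8 36.3] x [-14.5  15.2] y [ 1.  60.8] 25222
t 5.67 at [461.5 322.2  95.5] F [-6.5 -4.7 12.2] w 52.3
shift first, cm: [ 0.01  0.02 -1.01]
```

View pics/w3.png

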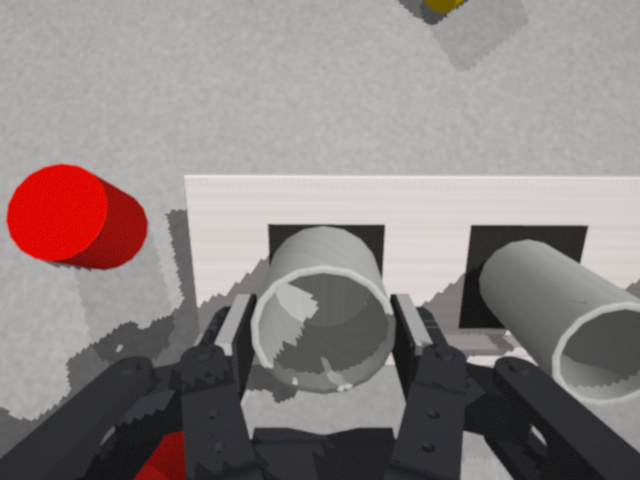

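The medium shell is between the pads, rim at (322,325), with the tips roughly 10–12 mm below the rim. The small shell's rim is at (600,350).

Call:
move_arm(
  moves=[
    [[0,0,-0.3],[0,0,0]],
    [[0,0,-0.7],[0,0,0]],
    [[0,0,-1.5],[0,0,0]],
    [[0,0,-2.5],[0,0,0]],
    [[0,0,-2.5],[0,0,0]],
    [[0,0,-2.5],[0,0,0]],
    [[0,0,-2],[0,0,0]],
    [[0,0,0],[0,0,0]],
  ],
)

```text
time_s: 6.33
position: [410.5, 297.2, 203.7]
orientation: [-2.866, -0.67, -0.725]
contact_force: [0.9, 0.7, -1.2]
grip_width: 52.4
grip_force: 63.1
```

```bash
python3 - <<'E'
from h import *
s=arm.read_state(); print(s["grip_force"]);plan([526.5,-87.7,270],tgt(13))
E
```

```text
63.10551904141903
t 6.33 at [410.5 297.2 203.7] F [ 0.9  0.7 -1.2] w 52.4
shift first, cm: [-2.73 39.66 -8.96]
turn rad: [-0.057 -0.493  0.228]  turn first, then cm: [ 2.64 40.12 -6.63]
```

Call:
move_arm(
  moves=[
    [[0,0,-1.1],[-0.0095,-0.082,0.038]],
    [[0,0,-1.1],[-0.0095,-0.082,0.038]],
    [[0,0,-1.1],[-0.0095,-0.082,0.038]],
    [[0,0,-1.1],[-0.0095,-0.082,0.038]],
    [[0,0,-1.1],[-0.0095,-0.082,0.038]],
    [[0,0,-1.1],[-0.0095,-0.082,0.038]],
    [[0.2,1.5,-0.2],[0,0,0]],
    [[0.2,2.5,0],[0,0,0]],
    [[0.2,2.5,0],[0,0,0]],
    [[0.2,2.5,0],[0,0,0]],
    [[0.2,2.5,0],[0,0,0]],
  ],
)

```text
time_s: 7.25
position: [430.1, 178.9, 264.0]
orientation: [3.12, 0.355, -0.008]
contact_force: [1.2, 0.3, -1.1]
grip_width: 52.2
grip_force: 63.1
```

Call:
move_arm(
  moves=[
    [[0.2,2.5,0],[0,0,0]],
    [[0.2,2.5,0],[0,0,0]],
    [[0.2,2.5,0],[0,0,0]],
    [[0.2,2.5,0],[0,0,0]],
    [[0.2,2.5,0],[0,0,0]],
    [[0.2,2.5,0],[0,0,0]],
    [[0.2,2.5,0],[0,0,0]],
    [[0.2,2.5,0],[0,0,0]],
    [[0,2.5,0],[0,0,0]],
    [[0,2,0],[0,0,0]],
    [[0,0,0],[0,0,0]],
    [[0,0,0],[0,0,0]],
  ],
)

```text
time_s: 8.25
position: [500.5, -55.9, 264.1]
orientation: [3.121, 0.352, -0.008]
contact_force: [-0.3, 1.9, -2.6]
grip_width: 51.9
grip_force: 63.2
```

```bash
python3 - <<'E'
from h import *
s=arm.read_state(); print(s["grip_force"],s["qpos"]);plan([526.5,-87.7,180],tgt(13))
E
```

```text
63.160845190286636 [-0.34537128  0.28318401  1.37207759 -0.00276701  1.49057507  1.00123155]
t 8.25 at [500.5 -55.9 264.1] F [-0.3  1.9 -2.6] w 51.9
shift first, cm: [1.87 3.68 8.4 ]
turn rad: [ 0.     0.005 -0.002]  turn first, then cm: [1.82 3.68 8.41]
```

Call:
move_arm(
  moves=[
    [[0.9,1.84,0.5],[0,0.005,0]],
    [[0.9,1.84,1],[0,0,0]],
    [[0,0,1.5],[0,0,0]],
    [[0,0,1.5],[0,0,0]],
    [[0,0,1.5],[0,0,0]],
    [[0,0,1.5],[0,0,0]],
    [[0,0,0.9],[0,0,0]],
    [[0,0,0],[0,0,0]],
    [[0,0,0],[0,0,0]],
  ],
)

```text
time_s: 9.0
position: [526.3, -86.6, 181.2]
orientation: [3.121, 0.356, 0.002]
contact_force: [0.0, 0.5, -0.9]
grip_width: 52.4
grip_force: 63.2
```

```bash
cat > cup.py <<'E'
from h import *
def cup(d,c,r,rows=(200,420),cols=(230,415)):
    "rim of the held cup: pixels of its mouth, in world"
    Q=cloud(d,c); s=arm.read_state(); A=R.from_rotvec(s["orientation"]).as_matrix()
    P=(Q-s["position"])@A
    m=np.zeros((480,640),bool); m[rows[0]:rows[1],cols[0]:cols[1]]=1
    m&=(np.hypot(P[...,0],P[...,1])<r+4)&(abs(P[...,1])<r*0.85)&(P[...,2]>-35)&(P[...,2]<-2)
    q=P[m]; 
    # rim = nearest points per angular bin
    a=np.arctan2(q[:,1],q[:,0]); rim=[]
    for b in np.linspace(-np.pi,np.pi,60):
        k=q[abs(a-b)<0.06]
        if len(k)>2: rim.append(k[k[:,2]<=np.percentile(k[:,2],30)].mean(0))
    rim=np.array(rim); print(len(q),len(rim))
    B=np.c_[rim[:,:2],np.ones(len(rim))]; co=np.linalg.lstsq(B,rim[:,2],rcond=None)[0]
    res=rim[:,2]-B@co; g=abs(res)<1.5; co=np.linalg.lstsq(B[g],rim[g,2],rcond=None)[0]
    print("rim z at axis",co[2],"slopes x,y",co[:2],"used",g.sum())
    A2=np.c_[2*rim[g,:2],np.ones(g.sum())]; k=np.linalg.lstsq(A2,(rim[g,:2]**2).sum(1),rcond=None)[0]
    print("centre tool",k[:2],"rmid",np.sqrt(k[2]+k[0]**2+k[1]**2))
E
python3 - <<'E'
from cup import *
p,d,c=grab("wrist","w4.png"); cup(d,c,27)
s=arm.read_state(); print(s["grip_force"]);plan([526.5,-87.7,180],tgt(13))
E
```

```text
4536 53
rim z at axis -9.482839702170283 slopes x,y [-0.00146552 -0.00143277] used 53
centre tool [-0.26439607 -1.35314442] rmid 24.993964197547644
63.246590718626976
t 9.05 at [526.6 -86.8 181.8] F [ 0.5  0.8 -1.8] w 52.6
shift first, cm: [-0.03  0.08  0.18]
turn rad: [ 0.002 -0.002 -0.   ]  turn first, then cm: [-0.03  0.08  0.18]
```

View pics/w4.png

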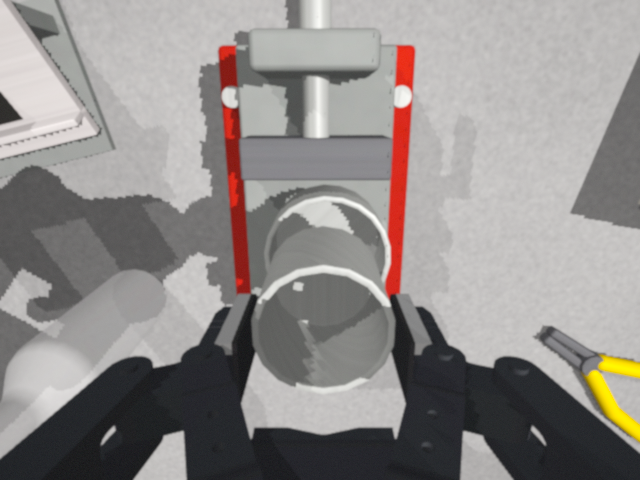

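The view shows the medium shell level in the grip, with its rim at (322,328), above the large shell's mouth at (328,255). It needs about 2 mm more along tool y before lowering.

Call:
move_arm(
  moves=[
    [[0,0.2,0],[0,0,0]],
    [[0,0,1.0],[0,0,0]],
    [[0,0,1.0],[0,0,0]],
    [[0,0,0.8],[0,0,0]],
    [[0,0,0.8],[0,0,0]],
    [[0,0,0.5],[0,0,0]],
    [[0,0,0.5],[0,0,0]],
    [[0,0,0.5],[0,0,0]],
    [[0,0,0.2],[0,0,0]],
    [[0,0,0],[0,0,0]],
  ],
)

```text
time_s: 9.88
position: [526.7, -89.1, 127.7]
orientation: [3.121, 0.355, 0.001]
contact_force: [-0.1, -0.5, -1.6]
grip_width: 52.5
grip_force: 63.2
```

```bash
python3 - <<'E'
from h import *
s=arm.read_state(); print(s["grip_force"],s["ft_torque"]);plan([526.5,-89.5,124.5],tgt(13))
E
```

```text
63.24360363185406 [ 0.02950807 -0.04208342 -0.00982068]
t 9.88 at [526.7 -89.1 127.7] F [-0.1 -0.5 -1.6] w 52.5
shift first, cm: [-0.03  0.03  0.32]
turn rad: [ 0.001 -0.001 -0.001]  turn first, then cm: [-0.03  0.03  0.32]
```

Call:
move_arm(
  moves=[
    [[0,0,0.1],[0,0,0]],
    [[0,0,0.1],[0,0,0]],
    [[0,0,0.1],[0,0,0]],
    [[0,0,0.05],[0,0,0]],
    [[0,0,0],[0,0,0]],
  ],
)

```text
time_s: 10.3
position: [526.8, -89.1, 124.6]
orientation: [3.121, 0.354, 0.002]
contact_force: [0.3, 0.5, -1.6]
grip_width: 52.4
grip_force: 63.2
```

Call:
move_arm(
  moves=[
    [[0,0,0.05],[0,0,0]],
    [[0,0,0.05],[0,0,0]],
    [[0,0,0],[0,0,0]],
  ],
)

```text
time_s: 10.55
position: [526.9, -89.2, 124.3]
orientation: [3.12, 0.354, 0.003]
contact_force: [-1.3, -0.4, 4.6]
grip_width: 52.5
grip_force: 63.8
```

Call:
move_arm(
  moves=[
    [[0,0,0.03],[0,0,0]],
    [[0,0,0],[0,0,0]],
  ],
)

```text
time_s: 10.72
position: [526.9, -89.2, 124.3]
orientation: [3.12, 0.355, 0.003]
contact_force: [-4.2, 1.3, 7.4]
grip_width: 52.1
grip_force: 64.1
```

Call:
move_arm(
  moves=[
    [[0,0,0],[0,0,0]],
    [[0,0,0],[0,0,0]],
    [[0,0,0],[0,0,0]],
    [[0,0,0],[0,0,0]],
    [[0,0,0],[0,0,0]],
    [[0,0,0],[0,0,0]],
    [[0,0,-0.5],[0,0,0]],
    [[0,0,-1.5],[0,0,0]],
    [[0,0,-2.5],[0,0,0]],
    [[0,0,-3],[0,0,0]],
    [[0,0,-3],[0,0,0]],
    [[0,0,-3],[0,0,0]],
  ],
  grip=0.0,
)

```text
time_s: 11.72
position: [526.4, -88.9, 260.2]
orientation: [3.121, 0.355, 0.002]
contact_force: [0.9, 0.1, 0.2]
grip_width: 85.6
grip_force: 0.0
```

```bash
cat > nest.py <<'E'
from h import *
def rim(Q,z,r,ctr,tol=3):
    m=(abs(Q[...,2]-z)<tol)&(np.hypot(Q[...,0]-ctr[0],Q[...,1]-ctr[1])<r+8); m[300:]=0
    P=Q[m]; cc,rr=cv2.minEnclosingCircle(P[:,:2].astype(np.float32)); el=cv2.fitEllipse(P[:,:2].astype(np.float32))
    B=np.c_[P[:,:2]-P[:,:2].mean(0),np.ones(len(P))]; co=np.linalg.lstsq(B,P[:,2],rcond=None)[0]
    print("z",z,len(P),"enc",np.round(cc,1),round(rr,1),"ell",np.round(el[0],1),np.round(el[1],1),"slope",np.round(co,3))
E
python3 - <<'E'
from nest import *
p,d,c=grab("wrist","w5.png"); Q=cloud(d,c)
rim(Q,116,35,(526,-88)); rim(Q,134,27,(526,-88))
k=np.load("/tmp/rack.npz"); plan(np.array([493.,231.7,116.6])+90*k["n"],tgt(26.1,28))
E
```

```text
z 116 1218 enc [526.6 -87.5] 34.9 ell [528.4 -87.1] [61.6 66.5] slope [-2.00000e-03  0.00000e+00  1.16012e+02]
z 134 1034 enc [526.3 -88.2] 27.0 ell [526.5 -88.2] [50.4 50.6] slope [2.0000e-03 1.0000e-03 1.3387e+02]
t 11.77 at [528.1 -89.5 266.3] F [-0.  -0.1  5.3] w 85.4
shift first, cm: [ -0.39 -31.18   6.8 ]
turn rad: [ 0.064  0.478 -0.223]  turn first, then cm: [  2.67 -30.39   9.37]
```

View pics/w5.png

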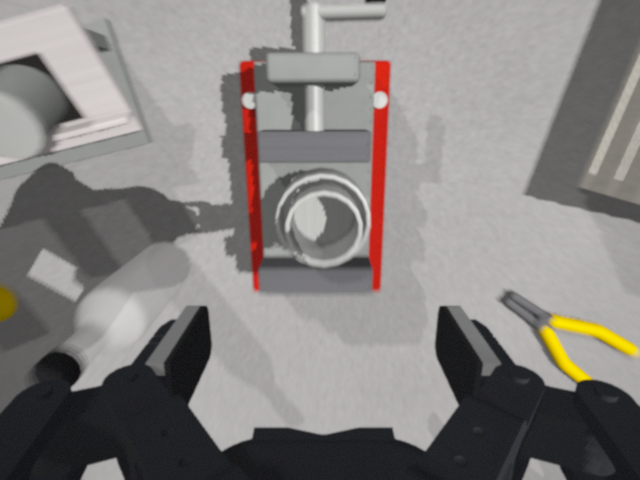

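The medium shell sits inside the large one at (324,225), and the fit shows it level with its rim at z=133.9, so it is home. Next is the small shell.

Call:
move_arm(
  moves=[
    [[0,-1.5,0],[0,0,0]],
    [[0,-3,0],[0,0,0]],
    [[0,-3,0],[0,0,0]],
    [[0,-3,0],[0,0,0]],
    [[0,-3,0],[0,0,0]],
    [[0,-3,0],[0,0,0]],
    [[0,-3,0],[0,0,0]],
    [[0,-3,0],[0,0,0]],
    [[0,-3,0],[0,0,0]],
    [[-0.1,-3,0],[0,0,0]],
    [[-0.1,-2.2,0],[0,0,0]],
  ],
)

```text
time_s: 12.68
position: [454.1, 212.1, 257.4]
orientation: [3.121, 0.357, -0.0]
contact_force: [0.2, -0.1, 0.6]
grip_width: 85.6
grip_force: 0.0
```

Call:
move_arm(
  moves=[
    [[0,0,1.2],[0.0128,0.096,-0.0446]],
    [[0,0,1.2],[0.0128,0.096,-0.0446]],
    [[0,0,1.2],[0.0128,0.096,-0.0446]],
    [[0,0,1.2],[0.0128,0.096,-0.0446]],
    [[0,0,1.2],[0.0128,0.096,-0.0446]],
    [[0,0,0],[0,0,0]],
    [[0,0,0],[0,0,0]],
  ],
)

```text
time_s: 13.27
position: [465.1, 214.3, 199.0]
orientation: [-2.869, -0.659, -0.698]
contact_force: [0.7, 0.4, -0.3]
grip_width: 85.6
grip_force: 0.0
```

```bash
python3 - <<'E'
from h import *
k=np.load("/tmp/rack.npz"); plan(np.array([493.,231.7,116.6])+60*k["n"],tgt(26.1,28))
E
```

```text
t 13.27 at [465.1 214.3 199. ] F [ 0.7  0.4 -0.3] w 85.6
shift first, cm: [-0.96 -0.31  2.82]
turn rad: [-0.008  0.009 -0.006]  turn first, then cm: [-0.98 -0.33  2.81]
```

Call:
move_arm(
  moves=[
    [[-0.5,-0.25,0],[-0.008,0.009,-0.006]],
    [[-0.48,-0.05,1],[0,0,0]],
    [[0,0,1.8],[0,0,0]],
    [[0,0,1.5],[0,0,0]],
    [[0,0,1.5],[0,0,0]],
    [[0,0,1.5],[0,0,0]],
    [[0,0,1.2],[0,0,0]],
    [[0,0,0.9],[0,0,0]],
    [[0,0,0.4],[0,0,0]],
    [[0,0,0],[0,0,0]],
    [[0,0,0],[0,0,0]],
  ],
)

```text
time_s: 14.18
position: [499.2, 233.8, 109.2]
orientation: [-2.869, -0.669, -0.723]
contact_force: [-0.0, -0.4, 0.0]
grip_width: 85.5
grip_force: 0.0
```

```bash
python3 - <<'E'
from h import *
k=np.load("/tmp/rack.npz"); plan(np.array([493.,231.7,116.6])-11*k["n"],tgt(26.1,28))
E
```

```text
t 14.18 at [499.2 233.8 109.2] F [-0.  -0.4  0. ] w 85.5
shift first, cm: [-0.23 -0.08  0.15]
turn rad: [ 0.001 -0.004  0.003]  turn first, then cm: [-0.22 -0.08  0.15]
```

Call:
move_arm(
  moves=[
    [[-0.2,-0.05,0.15],[0,0,0]],
    [[0,0,0],[0,0,0]],
  ],
)

```text
time_s: 14.35
position: [497.5, 233.5, 106.8]
orientation: [-2.869, -0.669, -0.723]
contact_force: [0.4, 0.0, -0.6]
grip_width: 85.4
grip_force: 0.0
```

Call:
move_arm(
  moves=[
    [[0,0,0],[0,0,0]],
    [[0,0,0],[0,0,0]],
    [[0,0,0],[0,0,0]],
    [[0,0,0],[0,0,0]],
    [[0,0,0],[0,0,0]],
    [[0,0,0],[0,0,0]],
    [[0,0,0],[0,0,0]],
    [[0,0,0],[0,0,0]],
    [[0,0,0],[0,0,0]],
    [[0,0,0],[0,0,0]],
    [[0,0,0],[0,0,0]],
  ],
  grip=1.0,
)

```text
time_s: 15.27
position: [497.8, 233.4, 107.1]
orientation: [-2.869, -0.669, -0.724]
contact_force: [-3.3, -2.7, 7.3]
grip_width: 39.2
grip_force: 59.3
```

Call:
move_arm(
  moves=[
    [[0,0,-0.3],[0,0,0]],
    [[0,0,-0.7],[0,0,0]],
    [[0,0,-1.5],[0,0,0]],
    [[0,0,-2.5],[0,0,0]],
    [[0,0,-2.5],[0,0,0]],
    [[0,0,-2.5],[0,0,0]],
    [[0,0,-2],[0,0,0]],
    [[0,0,0],[0,0,0]],
  ],
)

```text
time_s: 15.93
position: [446.3, 208.4, 215.8]
orientation: [-2.868, -0.669, -0.731]
contact_force: [0.9, 0.2, -0.8]
grip_width: 38.8
grip_force: 60.5
```

```bash
python3 - <<'E'
from h import *
s=arm.read_state(); print(s["grip_force"]);plan([526.9,-89.2,270],tgt(13))
E
```

```text
60.5314439535141
t 15.93 at [446.3 208.4 215.8] F [ 0.9  0.2 -0.8] w 38.8
shift first, cm: [-2.66 30.29 -7.47]
turn rad: [-0.053 -0.497  0.227]  turn first, then cm: [ 1.15 30.81 -5.42]
```

Call:
move_arm(
  moves=[
    [[0,0,-1.1],[-0.009,-0.083,0.038]],
    [[0,0,-1.1],[-0.009,-0.083,0.038]],
    [[0,0,-1.1],[-0.009,-0.083,0.038]],
    [[0,0,-1.1],[-0.009,-0.083,0.038]],
    [[0,0,-1.1],[-0.009,-0.083,0.038]],
    [[0,0,-1.1],[-0.009,-0.083,0.038]],
    [[0.2,1.5,0],[0,0,0]],
    [[0.2,2.5,0],[0,0,0]],
    [[0.2,2.5,0],[0,0,0]],
    [[0.2,2.5,0],[0,0,0]],
    [[0.2,2.5,0],[0,0,0]],
  ],
)

```text
time_s: 16.85
position: [465.7, 90.3, 274.0]
orientation: [3.121, 0.354, -0.013]
contact_force: [0.5, -0.3, -1.3]
grip_width: 39.3
grip_force: 60.6
```

Call:
move_arm(
  moves=[
    [[0.1,2.5,0],[0,0,0]],
    [[0.1,2.5,0],[0,0,0]],
    [[0.1,2.5,0],[0,0,0]],
    [[0,2.5,0],[0,0,0]],
    [[0,2.5,0],[0,0,0]],
    [[0,2.5,0],[0,0,0]],
    [[0,2.5,0],[0,0,0]],
    [[0,1.5,0],[0,0,0]],
    [[0,0,0],[0,0,0]],
    [[0,0,0],[0,0,0]],
  ],
)

```text
time_s: 17.68
position: [510.8, -93.2, 274.1]
orientation: [-3.122, -0.352, 0.012]
contact_force: [-0.1, 0.3, -0.4]
grip_width: 39.1
grip_force: 60.6
```

```bash
python3 - <<'E'
from h import *
plan([526.9,-89.2,205],tgt(13))
E
```

```text
t 17.68 at [510.8 -93.2 274.1] F [-0.1  0.3 -0.4] w 39.1
shift first, cm: [ 1.71 -0.02  6.9 ]
turn rad: [-0.001  0.008 -0.002]  turn first, then cm: [ 1.66 -0.03  6.91]
```

Call:
move_arm(
  moves=[
    [[0.8,0,0],[0,0.008,0]],
    [[0.86,0,1],[0,0,0]],
    [[0,0,1.5],[0,0,0]],
    [[0,0,1.5],[0,0,0]],
    [[0,0,1.5],[0,0,0]],
    [[0,0,1],[0,0,0]],
    [[0,0,0.4],[0,0,0]],
    [[0,0,0],[0,0,0]],
    [[0,0,0],[0,0,0]],
  ],
)

```text
time_s: 18.43
position: [527.5, -88.9, 205.9]
orientation: [-3.121, -0.355, -0.002]
contact_force: [-0.4, 0.0, -0.1]
grip_width: 39.4
grip_force: 60.6
```

```bash
python3 - <<'E'
from cup import *
p,d,c=grab("wrist","w6.png"); cup(d,c,20.5,cols=(250,395))
plan([526.9,-89.2,160],tgt(13))
E
```

```text
3736 54
rim z at axis -10.679544730380805 slopes x,y [-0.00362999 -0.01687171] used 53
centre tool [ 0.39694021 -1.25028403] rmid 18.58543311532553
t 18.48 at [527.5 -89.1 206.3] F [ 0.7 -0.3 -1. ] w 39.3
shift first, cm: [-0.07 -0.01  4.63]
turn rad: [ 0.001 -0.002 -0.001]  turn first, then cm: [-0.06 -0.01  4.63]
```

View pics/w6.png

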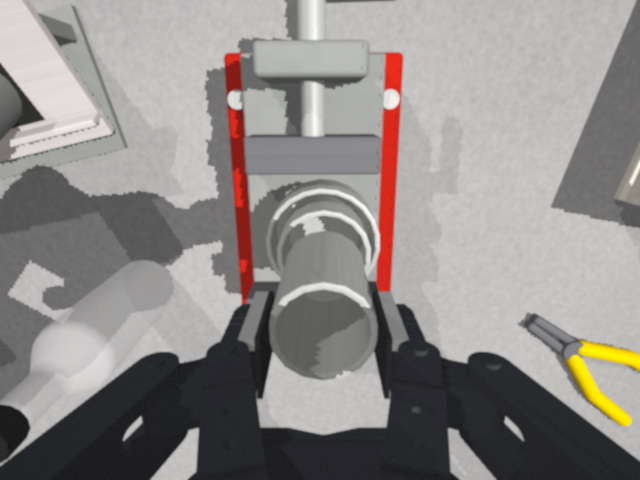

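The small shell is level in the grip, rim at (323,330), over the medium shell's mouth near (325,230). Lowering it now with a 1 mm correction in x.

Call:
move_arm(
  moves=[
    [[-0.1,0,0],[0,0,0]],
    [[0,0,0.8],[0,0,0]],
    [[0,0,0.8],[0,0,0]],
    [[0,0,0.8],[0,0,0]],
    [[0,0,0.8],[0,0,0]],
    [[0,0,0.8],[0,0,0]],
    [[0,0,0.8],[0,0,0]],
    [[0,0,0.6],[0,0,0]],
    [[0,0,0.4],[0,0,0]],
    [[0,0,0.2],[0,0,0]],
    [[0,0,0],[0,0,0]],
  ],
)

```text
time_s: 19.4
position: [526.1, -89.6, 145.4]
orientation: [-3.121, -0.353, -0.001]
contact_force: [0.3, 0.7, -0.6]
grip_width: 39.2
grip_force: 60.6
```

Call:
move_arm(
  moves=[
    [[0,0,0.1],[0,0,0]],
    [[0,0,0.1],[0,0,0]],
    [[0,0,0.1],[0,0,0]],
    [[0,0,0.05],[0,0,0]],
    [[0,0,0],[0,0,0]],
  ],
)

```text
time_s: 19.82
position: [526.1, -89.7, 142.3]
orientation: [-3.122, -0.353, -0.002]
contact_force: [0.7, -0.3, -1.0]
grip_width: 39.0
grip_force: 60.6
```

Call:
move_arm(
  moves=[
    [[0,0,0.05],[0,0,0]],
    [[0,0,0.05],[0,0,0]],
    [[0,0,0],[0,0,0]],
  ],
)

```text
time_s: 20.07
position: [526.3, -89.7, 141.6]
orientation: [3.122, 0.353, 0.003]
contact_force: [-0.4, 0.4, 2.1]
grip_width: 39.7
grip_force: 60.9
```

Call:
move_arm(
  moves=[
    [[0,0,0.05],[0,0,0]],
    [[0,0,0],[0,0,0]],
  ],
)

```text
time_s: 20.23
position: [526.4, -89.7, 141.5]
orientation: [3.121, 0.354, 0.003]
contact_force: [-1.8, 0.6, 6.2]
grip_width: 39.1
grip_force: 61.2
```

Call:
move_arm(
  moves=[
    [[0,0,0],[0,0,0]],
    [[0,0,0],[0,0,0]],
    [[0,0,0],[0,0,0]],
    [[0,0,0],[0,0,0]],
    [[0,0,0],[0,0,0]],
    [[0,0,0],[0,0,0]],
    [[0,0,0],[0,0,0]],
    [[0,0,-0.5],[0,0,0]],
    [[0,0,-1.5],[0,0,0]],
    [[0,0,-2.5],[0,0,0]],
    [[0,0,-3],[0,0,0]],
    [[0,0,-3],[0,0,0]],
  ],
  grip=0.0,
)

```text
time_s: 21.23
position: [525.7, -89.5, 247.2]
orientation: [-3.121, -0.353, -0.001]
contact_force: [-0.1, 0.8, 0.2]
grip_width: 85.4
grip_force: 0.0
```

Call:
move_arm(
  moves=[
    [[3,0,-1],[0,0,0]],
    [[3,0,-1],[0,0,0]],
    [[3,0,0],[0,0,0]],
    [[0,0,0],[0,0,0]],
    [[0,0,0],[0,0,0]],
  ],
)

```text
time_s: 21.65
position: [614.3, -69.2, 265.3]
orientation: [-3.121, -0.355, -0.001]
contact_force: [-0.5, 1.0, 0.5]
grip_width: 85.5
grip_force: 0.0
```

```bash
python3 - <<'E'
from nest import *
p,d,c=grab("wrist","w7.png"); Q=cloud(d,c)
rim(Q,134,27,(526,-88)); rim(Q,152,20.5,(526,-88))
v=p.max(2); m=(v<60)&(Q[...,2]>90)&(Q[...,2]<125)&(Q[...,0]>640); m[300:]=0
P=Q[m]; vx=np.array([-np.cos(np.radians(13)),-np.sin(np.radians(13))]); vy=np.array([-vx[1],vx[0]]); o=np.array([541.35,-77.46])
L=np.c_[(P[:,:2]-o)@vx,(P[:,:2]-o)@vy,P[:,2]]; print(len(P)); print(np.percentile(L,[2,50,98],axis=0).round(1))
h=o+vx*-152+vy*40; print("handle nominal",h); mid=np.r_[(np.percentile(L[:,0],[2,98]).mean()),np.percentile(L[:,1],[2,98]).mean()]; print("meas",o+vx*mid[0]+vy*mid[1])
plan([h[0],h[1],200],tgt(13))
E
```

```text
Traceback (most recent call last):
  File "nest.py", line 4, in rim
    P=Q[m]; cc,rr=cv2.minEnclosingCircle(P[:,:2].astype(np.float32)); el=cv2.fitEllipse(P[:,:2].astype(np.float32))
                                                                         ~~~~~~~~~~~~~~^^^^^^^^^^^^^^^^^^^^^^^^^^^^
cv2.error: OpenCV(4.12.0) /io/opencv/modules/imgproc/src/shapedescr.cpp:361: error: (-201:Incorrect size of input array) There should be at least 5 points to fit the ellipse in function 'fitEllipseNoDirect'
```

View pics/w7.png

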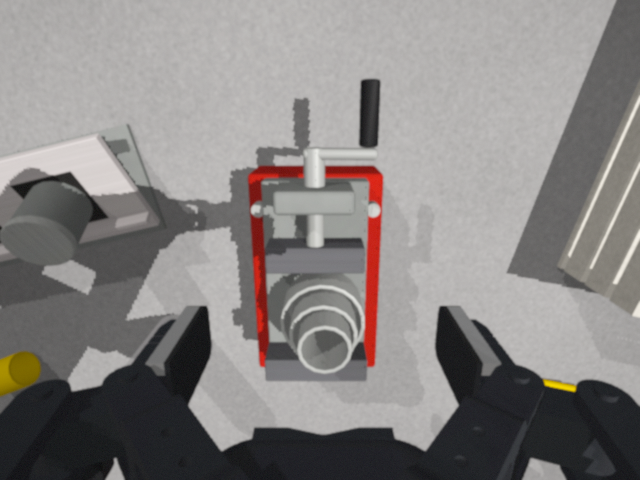

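The three shells are nested near (325,335), and the black handle runs from (370,82) to (370,145).

```bash
sed -i 's/m\[300:\]=0/m[420:]=0/' nest.py; cat > ha.py <<'E'
from nest import *
p,d,c=load("wrist"); Q=cloud(d,c)
rim(Q,134,27,(526,-88)); rim(Q,152,20.5,(526,-88))
v=p.max(2).astype(int); m=(v<75)&(Q[...,2]>85)&(Q[...,2]<130)&(Q[...,0]>620); m[250:]=0
P=Q[m]; vx=np.array([-np.cos(np.radians(13)),-np.sin(np.radians(13))]); vy=np.array([-vx[1],vx[0]]); o=np.array([541.35,-77.46])
L=np.c_[(P[:,:2]-o)@vx,(P[:,:2]-o)@vy,P[:,2]]; print(len(P)); print(np.percentile(L,[2,50,98],axis=0).round(1))
h=o+vx*-152+vy*40; print("handle nominal",h)
plan([h[0],h[1],200],tgt(13))
E
python3 ha.py
```

```text
z 134 971 enc [526.6 -88.2] 26.9 ell [529.3 -87.4] [41.9 50.2] slope [-5.0000e-03 -3.0000e-03  1.3391e+02]
z 152 745 enc [526.3 -89.5] 21.0 ell [526.8 -89.2] [37.6 37.7] slope [ 0.00000e+00 -2.00000e-03  1.51714e+02]
1161
[[-170.    34.   113.7]
 [-149.9   39.5  116.8]
 [-127.6   45.7  118.7]]
handle nominal [698.45229202 -82.24224233]
t 21.7 at [613.5 -69.4 265.5] F [-0.1 -0.5  0.6] w 85.4
shift first, cm: [7.99 3.15 6.55]
turn rad: [-0.    -0.    -0.001]  turn first, then cm: [7.99 3.16 6.55]
```

Both shells are home and level (rims at 134 and 152 mm). Now the crank.

Call:
move_arm(
  moves=[
    [[2,0.8,0],[0,0,0]],
    [[2,0.8,0],[0,0,0]],
    [[2,0.8,0],[0,0,0]],
    [[2,0.85,1],[0,0,0]],
    [[0,0,2],[0,0,0]],
    [[0,0,2],[0,0,0]],
    [[0,0,2],[0,0,0]],
    [[0,0,2],[0,0,0]],
    [[0,0,2],[0,0,0]],
    [[0,0,1.5],[0,0,0]],
    [[0,0,0],[0,0,0]],
    [[0,0,0],[0,0,0]],
  ],
)

```text
time_s: 22.7
position: [698.4, -83.7, 141.3]
orientation: [-3.121, -0.353, -0.0]
contact_force: [0.2, 0.1, 0.5]
grip_width: 85.2
grip_force: 0.0
```

```bash
python3 - <<'E'
from h import *
plan([698.7,-83.2,100],tgt(13)); print(arm.read_state()["qpos"])
E
```

```text
t 22.7 at [698.4 -83.7 141.3] F [0.2 0.1 0.5] w 85.2
shift first, cm: [ 0.03 -0.04  4.13]
turn rad: [-0.    -0.    -0.002]  turn first, then cm: [ 0.04 -0.04  4.13]
[-2.87244054e-01  7.25380040e-01  9.56365415e-01  5.15067232e-04
  1.45993277e+00  1.05853474e+00]
```

Call:
move_arm(
  moves=[
    [[0,0,1.2],[0,0,0]],
    [[0,0,1.2],[0,0,0]],
    [[0,0,1.0],[0,0,0]],
    [[0,0,0.6],[0,0,0]],
    [[0,0,0],[0,0,0]],
    [[0,0,0],[0,0,0]],
  ],
)

```text
time_s: 23.2
position: [699.3, -83.5, 101.6]
orientation: [3.122, 0.353, 0.003]
contact_force: [-0.1, -1.1, -0.2]
grip_width: 85.4
grip_force: 0.0
```

Call:
move_arm(
  moves=[
    [[0,0,0],[0,0,0]],
    [[0,0,0],[0,0,0]],
    [[0,0,0],[0,0,0]],
    [[0,0,0],[0,0,0]],
    [[0,0,0],[0,0,0]],
    [[0,0,0],[0,0,0]],
    [[0,0,0],[0,0,0]],
    [[0,0,0],[0,0,0]],
    [[0,0,0],[0,0,0]],
    [[0,0,0],[0,0,0]],
    [[0,0,0],[0,0,0]],
    [[0,0,0],[0,0,0]],
  ],
  grip=1.0,
)

```text
time_s: 24.2
position: [699.2, -83.3, 101.1]
orientation: [-3.121, -0.354, -0.002]
contact_force: [-1.0, 0.8, 1.7]
grip_width: 12.0
grip_force: 58.5
```

```bash
python3 - <<'E'
from nest import *
p,d,c=grab("wrist","w8.png"); Q=cloud(d,c)
i=arm.camera_info("wrist"); s=arm.read_state()
A=R.from_rotvec(s["orientation"]).as_matrix(); P=(Q-s["position"])@A
# protruding handle outward (tool x 10..26), its top surface
m=(P[...,0]>11)&(P[...,0]<24)&(abs(P[...,1])<7)&(P[...,2]<15)&(P[...,2]>-40)
q=P[m]; print(len(q),np.percentile(q,[2,25,50,75,98],axis=0).round(1)); print(s["position"],s["contact_force"],s["grip_width"])
E
```

```text
1243 [[ 11.2  -6.7 -17.2]
 [ 14.1  -3.6 -16. ]
 [ 17.4  -0.8 -14.8]
 [ 19.4   2.2 -12.3]
 [ 20.    5.5  -5.7]]
[699.18287833 -83.32112839 101.10659002] [-0.65106564  0.6058673   2.38984022] 12.16695502478065
```

View pics/w8.png

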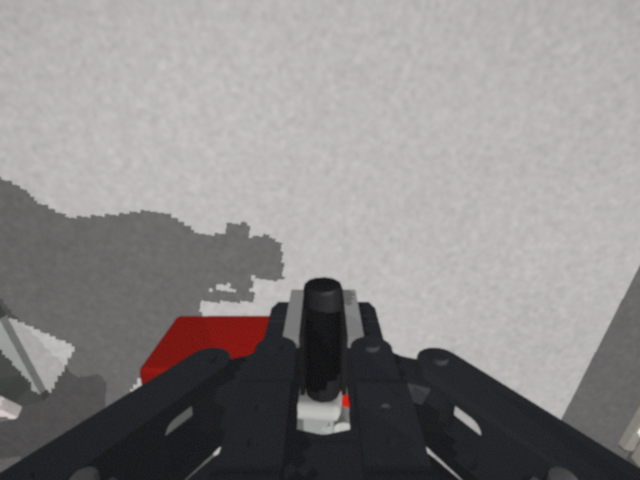

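The pads hold the black handle (323,330), with its outer end projecting at (323,290) and the crank arm behind it. Working out the arc shifts from the starting angle of about 0.11 rad.

```bash
python3 - <<'E'
import numpy as np
t=0.11+0.15*np.arange(25); y=4*np.cos(t); z=-4*np.sin(t)
for k in range(24): print(round(t[k+1],2),round(y[k+1]-y[k],2),round(z[k+1]-z[k],2), end=" | ")
E
```

```text
0.26 -0.11 -0.59 | 0.41 -0.2 -0.57 | 0.56 -0.28 -0.53 | 0.71 -0.36 -0.48 | 0.86 -0.42 -0.42 | 1.01 -0.48 -0.36 | 1.16 -0.53 -0.28 | 1.31 -0.57 -0.2 | 1.46 -0.59 -0.11 | 1.61 -0.6 -0.02 | 1.76 -0.6 0.07 | 1.91 -0.58 0.16 | 2.06 -0.55 0.24 | 2.21 -0.51 0.32 | 2.36 -0.45 0.39 | 2.51 -0.39 0.46 | 2.66 -0.32 0.51 | 2.81 -0.24 0.55 | 2.96 -0.15 0.58 | 3.11 -0.06 0.6 | 3.26 0.03 0.6 | 3.41 0.12 0.59 | 3.56 0.2 0.56 | 3.71 0.28 0.53 |
```

Call:
move_arm(
  moves=[
    [[0,-0.11,-0.59],[0,0,0]],
    [[0,-0.2,-0.57],[0,0,0]],
    [[0,-0.28,-0.53],[0,0,0]],
    [[0,-0.36,-0.48],[0,0,0]],
    [[0,-0.42,-0.42],[0,0,0]],
    [[0,0,0],[0,0,0]],
  ],
)

```text
time_s: 24.75
position: [695.9, -68.9, 127.9]
orientation: [-3.121, -0.355, -0.002]
contact_force: [1.1, 0.8, -1.1]
grip_width: 11.7
grip_force: 59.1
```

Call:
move_arm(
  moves=[
    [[0,-0.48,-0.36],[0,0,0]],
    [[0,-0.53,-0.28],[0,0,0]],
    [[0,-0.57,-0.2],[0,0,0]],
    [[0,-0.59,-0.11],[0,0,0]],
    [[0,-0.6,-0.02],[0,0,0]],
    [[0,0,0],[0,0,0]],
  ],
)

```text
time_s: 25.25
position: [689.5, -41.6, 136.7]
orientation: [-3.121, -0.355, -0.001]
contact_force: [-0.6, 0.2, -1.1]
grip_width: 12.4
grip_force: 58.9
```

```bash
cat > ck.py <<'E'
from h import *
s=arm.read_state(); d=s["position"][:2]-np.array([541.35,-77.46]); vx=np.array([-np.cos(np.radians(13)),-np.sin(np.radians(13))]); vy=np.array([-vx[1],vx[0]])
F=s["contact_force"]; y=d@vy-1.5; z=s["position"][2]+9.5-106
print("x",d@vx,"y",y,"z",z,"ang",np.arctan2(z,y)%(2*np.pi),"r",np.hypot(y,z),"F vise",F[:2]@vx,F[:2]@vy,F[2],"w",s["grip_width"],s["grip_force"],s["time_s"])
E
python3 ck.py
```

```text
x -152.4139357904274 y -3.157705217075801 z 40.16455275827684 ang 1.6492541488966976 r 40.28848967770263 F vise 0.5110686849074163 -0.3637512854660123 -1.0972263328434781 w 12.372123271790889 58.87169659137726 25.25
```

Call:
move_arm(
  moves=[
    [[0,-0.6,0.07],[0,0,0]],
    [[0,-0.58,0.16],[0,0,0]],
    [[0,-0.55,0.24],[0,0,0]],
    [[0,-0.51,0.32],[0,0,0]],
    [[0,-0.45,0.39],[0,0,0]],
    [[0,-0.39,0.46],[0,0,0]],
    [[0,0,0],[0,0,0]],
  ],
)

```text
time_s: 25.83
position: [682.7, -12.4, 119.7]
orientation: [-3.122, -0.354, -0.001]
contact_force: [-0.4, -3.6, -2.9]
grip_width: 12.2
grip_force: 58.7
```

Call:
move_arm(
  moves=[
    [[0,-0.32,0.51],[0,0,0]],
    [[0,-0.24,0.55],[0,0,0]],
    [[0,-0.15,0.58],[0,0,0]],
    [[0,0,0],[0,0,0]],
  ],
)

```text
time_s: 26.17
position: [681.3, -6.0, 103.8]
orientation: [3.121, 0.353, 0.001]
contact_force: [-1.5, -4.2, 0.3]
grip_width: 12.2
grip_force: 59.1
```

```bash
python3 ck.py; python3 - <<'E'
from h import *
p,d,c=grab("top","t2.png"); Q=cloud(d,c)
cv2.imwrite("pics/t2c.png",cv2.resize(cv2.cvtColor(p[130:310,290:470],cv2.COLOR_RGB2BGR),None,fx=3,fy=3,interpolation=cv2.INTER_CUBIC))
E
```

```text
x -152.41124988906728 y -39.62007016719964 z 7.338386699195354 ang 2.958449217980554 r 40.29394345805273 F vise 2.3698114817190756 3.7864344454982315 0.2963454421238845 w 12.184078186901898 59.14266228675842 26.1667
```

View pics/t2c.png

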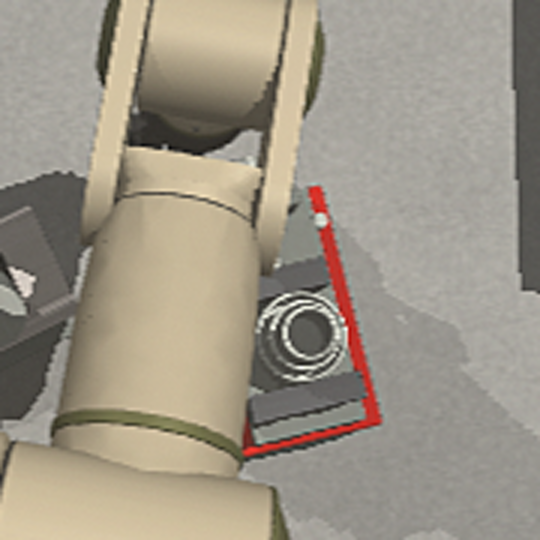

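The sliding jaw, near (295,275) in the crop, has moved up close to the nest at (305,335). I'll continue in small steps and watch the force.

Call:
move_arm(
  moves=[
    [[0,-0.06,0.6],[0,0,0]],
    [[0,0,0],[0,0,0]],
  ],
)

```text
time_s: 26.38
position: [681.3, -5.5, 98.6]
orientation: [3.121, 0.353, 0.003]
contact_force: [-4.1, -4.4, 6.2]
grip_width: 11.7
grip_force: 59.7
```

Call:
move_arm(
  moves=[
    [[0,0.02,0.4],[0,0,0]],
    [[0,0,0],[0,0,0]],
  ],
)

```text
time_s: 26.55
position: [681.4, -5.6, 95.5]
orientation: [3.122, 0.353, 0.004]
contact_force: [-5.8, -2.4, 11.3]
grip_width: 11.7
grip_force: 60.2
```

Call:
move_arm(
  moves=[
    [[0,0.06,0.4],[0,0,0]],
    [[0,0,0],[0,0,0]],
  ],
)

```text
time_s: 26.72
position: [681.5, -5.9, 92.2]
orientation: [-3.121, -0.353, -0.004]
contact_force: [-7.3, -1.6, 14.2]
grip_width: 12.1
grip_force: 60.6
```

```bash
python3 ck.py
```

```text
x -152.67038755355193 y -39.745517385459294 z -4.290305667413264 ang 3.249120695758275 r 39.97640397731749 F vise 7.491149786723749 -0.06552394858117472 14.218295546794957 w 12.0865154099601 60.630987882614136 26.7167
```

Call:
move_arm(
  moves=[
    [[0,0.07,0.4],[0,0,0]],
    [[0,0,0],[0,0,0]],
  ],
)

```text
time_s: 26.88
position: [681.7, -6.3, 88.9]
orientation: [-3.121, -0.353, -0.005]
contact_force: [-9.5, -0.3, 19.3]
grip_width: 12.0
grip_force: 61.1
```

Call:
move_arm(
  moves=[
    [[0,0.11,0.4],[0,0,0]],
    [[0,0,0],[0,0,0]],
  ],
)

```text
time_s: 27.05
position: [681.9, -7.1, 85.7]
orientation: [-3.121, -0.353, -0.006]
contact_force: [-11.0, 1.4, 23.5]
grip_width: 11.9
grip_force: 61.7
```

Call:
move_arm(
  moves=[
    [[0,0.13,0.38],[0,0,0]],
    [[0,0,0],[0,0,0]],
    [[0,0,0],[0,0,0]],
  ],
)

```text
time_s: 27.3
position: [682.1, -8.0, 82.7]
orientation: [-3.121, -0.354, -0.006]
contact_force: [-12.9, 2.7, 28.3]
grip_width: 11.8
grip_force: 62.2
```

```bash
python3 ck.py; python3 - <<'E'
from h import *
p,d,c=grab("wrist"); Q=cloud(d,c); s=arm.read_state()
A=R.from_rotvec(s["orientation"]).as_matrix(); P=(Q-s["position"])@A
m=(P[...,0]>11)&(P[...,0]<24)&(abs(P[...,1])<7)&(P[...,2]<15)&(P[...,2]>-40)
q=P[m]; print(np.percentile(q,[2,25,50,75,98],axis=0).round(1))
E
```

```text
x -152.78191939313717 y -37.535414125452576 z -13.80220055747867 ang 3.4939580777842276 r 39.99259998797389 F vise 12.003831962378458 -5.549283775279967 28.25280551954965 w 11.757543896559449 62.182488441467285 27.3
[[ 11.1  -6.8 -18.7]
 [ 14.   -3.8 -17.3]
 [ 17.1  -1.1 -16.1]
 [ 18.9   2.  -13.3]
 [ 19.5   5.2  -6.8]]
```

Call:
move_arm(
  moves=[
    [[0,0,0],[0,0,0]],
    [[0,0,0],[0,0,0]],
    [[0,0,0],[0,0,0]],
    [[0,0,0],[0,0,0]],
    [[0,0,0],[0,0,0]],
    [[0,0,0],[0,0,0]],
    [[0,0,0],[0,0,0]],
    [[0,0,0],[0,0,0]],
    [[0,0,-1],[0,0,0]],
    [[0,0,-2],[0,0,0]],
    [[0,0,-3],[0,0,0]],
    [[0,0,-3],[0,0,0]],
  ],
  grip=0.0,
)

```text
time_s: 28.35
position: [681.8, -9.3, 169.3]
orientation: [-3.121, -0.353, -0.0]
contact_force: [0.0, 1.3, -0.1]
grip_width: 85.5
grip_force: 0.0
```

Call:
move_arm(
  moves=[
    [[-2,0,-3],[0,0,0]],
    [[-3,0,-3],[0,0,0]],
    [[-3,0,-3],[0,0,0]],
    [[-3,0,0],[0,0,0]],
    [[0,0,0],[0,0,0]],
    [[0,0,0],[0,0,0]],
  ],
)

```text
time_s: 28.85
position: [575.0, -33.8, 258.4]
orientation: [3.121, 0.352, 0.005]
contact_force: [0.4, -0.1, -0.8]
grip_width: 85.5
grip_force: 0.0
```

```bash
python3 - <<'E'
from nest import *
p,d,c=grab("wrist","w9.png"); Q=cloud(d,c)
for z,r in((116,35),(134,27),(152,20.5)): rim(Q,z,r,(520,-90))
v=p.max(2).astype(int); m=(v<75)&(Q[...,2]>60)&(Q[...,2]<130)&(Q[...,0]>620); m[250:]=0
P=Q[m]; vx=np.array([-np.cos(np.radians(13)),-np.sin(np.radians(13))]); vy=np.array([-vx[1],vx[0]]); o=np.array([541.35,-77.46])
L=np.c_[(P[:,:2]-o)@vx,(P[:,:2]-o)@vy,P[:,2]]; print(np.percentile(L,[2,50,98],axis=0).round(1))
X=(Q[...,:2]-o)@vx; Y=(Q[...,:2]-o)@vy; g=(abs(Q[...,2]-110)<2.5)&(Y<-20)&(Y>-38)&(X>-60)&(X<85)
print(np.histogram(X[g],bins=np.arange(-50,90,5)))
print(arm.read_state()["contact_force"],arm.read_state()["position"])
E
```

```text
z 116 1137 enc [522.5 -88.4] 35.2 ell [526.8 -85.9] [52.6 67.7] slope [-5.00000e-03 -2.00000e-03  1.15921e+02]
z 134 1034 enc [522.1 -88.9] 27.0 ell [524.4 -87.5] [42.1 50.4] slope [-9.00000e-03 -5.00000e-03  1.33896e+02]
z 152 812 enc [521.9 -90.1] 20.9 ell [522.3 -90. ] [37.7 37.7] slope [-0.00000e+00 -1.00000e-03  1.51658e+02]
[[-170.3  -44.8  114.9]
 [-151.   -39.8  118. ]
 [-127.   -33.3  120.1]]
(array([  0,   0,  44, 154, 145, 148, 137,  19,   0,   2,  11,   8,   6,
         1,   0,   2,   6,   8,   0,   0,   0, 121, 115, 104, 104,  55,
         0]), array([-50, -45, -40, -35, -30, -25, -20, -15, -10,  -5,   0,   5,  10,
        15,  20,  25,  30,  35,  40,  45,  50,  55,  60,  65,  70,  75,
        80,  85]))
[-0.29445323  0.07586631 -0.73100472] [575.89999034 -33.73901928 257.64346384]
```

View pics/w9.png

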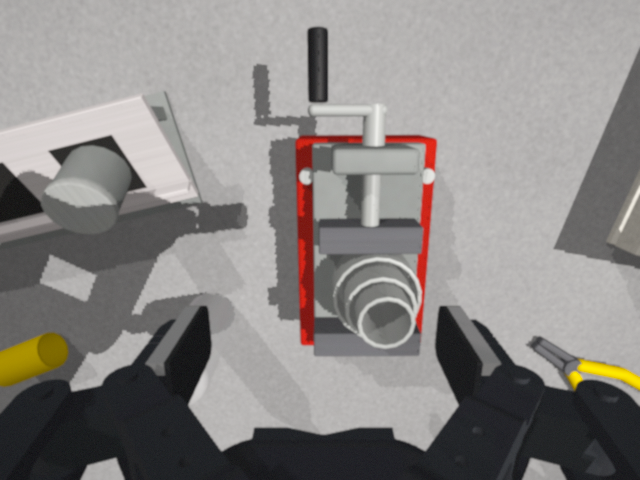

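The nest is intact and shifted with the clamp (jaw gap about 70 mm). The handle now sits at (318,65), roughly 3.1 rad, so the crank sprang back when I released it. I'll press the handle down with closed fingertips and ease off slowly, so that its friction keeps the clamp loaded.

```bash
python3 - <<'E'
from h import *
plan([680.8,-5.8,145],tgt(13))
E
```

```text
t 28.9 at [575.9 -33.7 257.6] F [-0.3  0.1 -0.7] w 85.3
shift first, cm: [10.82 -0.39 11.29]
turn rad: [ 0.    -0.002 -0.002]  turn first, then cm: [10.85 -0.36 11.26]
```

Call:
move_arm(
  moves=[
    [[2.2,-0.1,0],[0,0,0]],
    [[2.2,-0.1,0],[0,0,0]],
    [[2.2,-0.1,0],[0,0,0]],
    [[2.2,-0.06,0],[0,0,0]],
    [[2.05,0,1],[0,0,0]],
    [[0,0,2],[0,0,0]],
    [[0,0,2.5],[0,0,0]],
    [[0,0,2.5],[0,0,0]],
    [[0,0,2],[0,0,0]],
    [[0,0,1.2],[0,0,0]],
    [[0,0,0],[0,0,0]],
    [[0,0,0],[0,0,0]],
  ],
  grip=1.0,
)

```text
time_s: 29.9
position: [681.5, -5.6, 144.1]
orientation: [-3.121, -0.354, 0.0]
contact_force: [0.6, -0.4, 0.9]
grip_width: 0.1
grip_force: 0.0
```

Call:
move_arm(
  moves=[
    [[0,0,0.8],[0,0,0]],
    [[0,0,0.5],[0,0,0]],
    [[0,0,0.4],[0,0,0]],
    [[0,0,0],[0,0,0]],
  ],
)

```text
time_s: 30.23
position: [680.9, -5.8, 127.3]
orientation: [-3.121, -0.353, -0.001]
contact_force: [0.6, -0.2, -0.3]
grip_width: -0.1
grip_force: 0.0
```

```bash
python3 ck.py
```

```text
x -152.12165699997675 y -39.9536832942359 z 30.812830358808924 ang 2.4846524006437116 r 50.455201154061825 F vise -0.5903969962540235 0.33141643106222796 -0.3036649622605149 w -0.147457287392194 0.0 30.2333
```

Call:
move_arm(
  moves=[
    [[0,0,0.2],[0,0,0]],
    [[0,0,0],[0,0,0]],
  ],
)

```text
time_s: 30.4
position: [681.2, -5.9, 126.7]
orientation: [3.121, 0.353, 0.004]
contact_force: [-1.2, -0.1, 3.1]
grip_width: -0.2
grip_force: 1.6
```

Call:
move_arm(
  moves=[
    [[0,0,0.2],[0,0,0]],
    [[0,0,0],[0,0,0]],
  ],
)

```text
time_s: 30.57
position: [681.3, -6.0, 125.2]
orientation: [3.121, 0.353, 0.005]
contact_force: [-2.3, 0.4, 7.4]
grip_width: 0.2
grip_force: 3.5
```

Call:
move_arm(
  moves=[
    [[0,0,0.2],[0,0,0]],
    [[0,0,0],[0,0,0]],
  ],
)

```text
time_s: 30.73
position: [681.4, -6.0, 123.6]
orientation: [3.121, 0.353, 0.006]
contact_force: [-2.3, -0.1, 8.9]
grip_width: 0.0
grip_force: 4.5
```

Call:
move_arm(
  moves=[
    [[0,0,0.2],[0,0,0]],
    [[0,0,0],[0,0,0]],
  ],
)

```text
time_s: 30.9
position: [681.4, -6.0, 121.9]
orientation: [3.121, 0.353, 0.006]
contact_force: [-2.8, 0.1, 10.1]
grip_width: 0.0
grip_force: 5.3
```

Call:
move_arm(
  moves=[
    [[0,0,0.2],[0,0,0]],
    [[0,0,0],[0,0,0]],
  ],
)

```text
time_s: 31.07
position: [681.5, -6.1, 120.2]
orientation: [3.12, 0.353, 0.007]
contact_force: [-3.6, 0.5, 12.4]
grip_width: 0.1
grip_force: 6.1
```

The handle gave way at about 7.5 N, twice the friction alone, so the clamp was already loaded to roughly 35 N. Backing off slowly.

Call:
move_arm(
  moves=[
    [[0,0,0.2],[0,0,0]],
    [[0,0,0],[0,0,0]],
    [[0,0,-0.08],[0,0,0]],
    [[0,0,-0.08],[0,0,0]],
    [[0,0,-0.08],[0,0,0]],
    [[0,0,-0.08],[0,0,0]],
    [[0,0,-0.08],[0,0,0]],
    [[0,0,-0.08],[0,0,0]],
    [[0,0,-0.08],[0,0,0]],
    [[0,0,-0.08],[0,0,0]],
    [[0,0,0],[0,0,0]],
  ],
)

```text
time_s: 31.98
position: [681.2, -5.9, 122.8]
orientation: [3.122, 0.353, 0.003]
contact_force: [-0.5, -0.4, 5.9]
grip_width: -0.0
grip_force: 2.6
```

Call:
move_arm(
  moves=[
    [[0,0,-0.08],[0,0,0]],
    [[0,0,-0.08],[0,0,0]],
    [[0,0,-0.08],[0,0,0]],
    [[0,0,-0.08],[0,0,0]],
    [[0,0,-0.08],[0,0,0]],
    [[0,0,-0.08],[0,0,0]],
    [[0,0,-0.08],[0,0,0]],
    [[0,0,-0.08],[0,0,0]],
    [[0,0,-0.08],[0,0,0]],
    [[0,0,-0.08],[0,0,0]],
    [[0,0,0],[0,0,0]],
  ],
)

```text
time_s: 32.9
position: [680.9, -5.8, 130.4]
orientation: [-3.122, -0.353, -0.002]
contact_force: [-0.4, 0.3, 0.1]
grip_width: -0.0
grip_force: 0.0
```

Call:
move_arm(
  moves=[
    [[0,0,-0.5],[0,0,0]],
    [[0,0,-1.5],[0,0,0]],
    [[0,0,-3],[0,0,0]],
    [[0,0,-3],[0,0,0]],
    [[-2,0,-3],[0,0,0]],
    [[-3,0,-2],[0,0,0]],
    [[-3,0,0],[0,0,0]],
    [[-2,0,0],[0,0,0]],
    [[0,0,0],[0,0,0]],
    [[0,0,0],[0,0,0]],
  ],
)

```text
time_s: 33.73
position: [582.9, -28.4, 261.2]
orientation: [3.122, 0.352, 0.004]
contact_force: [1.7, 0.9, 0.0]
grip_width: 0.2
grip_force: 0.0
```

```bash
python3 - <<'E'
from nest import *
p,d,c=grab("wrist"); Q=cloud(d,c)
for z,r in((116,35),(134,27),(152,20.5)): rim(Q,z,r,(521,-90))
v=p.max(2).astype(int); m=(v<75)&(Q[...,2]>60)&(Q[...,2]<130)&(Q[...,0]>620); m[250:]=0
print("handle",np.percentile(Q[m],[2,50,98],axis=0).round(1))
p,d,c=grab("top"); Q=cloud(d,c)
for n,(a,b) in {"bottle":(325,290),"pl":(495,280),"T":(286,230)}.items(): print(n,np.round(Q[b,a],0))
E
```

```text
z 116 909 enc [522.6 -88.7] 35.1 ell [529.9 -88.6] [49.1 61.8] slope [-9.00000e-03 -3.00000e-03  1.15924e+02]
z 134 817 enc [526.1 -89.9] 26.5 ell [525.9 -89.5] [41.6 45.8] slope [-1.00000e-02 -3.00000e-03  1.33867e+02]
z 152 657 enc [521.7 -90. ] 20.8 ell [522.5 -90. ] [37.1 37.6] slope [ 7.00000e-03 -3.00000e-03  1.51608e+02]
handle [[656.4 -15.3 114.8]
 [678.5  -5.4 118.1]
 [698.3   2.9 120. ]]
bottle [413.  63. 569.]
pl [ 435. -360.   10.]
T [553. 152. 110.]
```

```bash
python3 -c "
from plant import arm
print(arm.sign_off())"
```

```text
the job is handed in; nothing more can be done
None
```

The job is handed in at about 34 s: both shells are home and level in the nest, the jaw is cranked onto the large shell and left at an estimated 35 N, inferred from the push force on the handle, and the arm is clear of everything. The tin and pliers have not moved; the arm hid the bottle in my last check, but nothing went near it.

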